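# Scrape spent practice eyes off the tip tray

## Task

Clear the three spent practice eyes off the steel tip tray into the yellow waste tub. Take the blue-handled scraper from its rack, press its blade on the tray floor behind the eyes so that the sprung tray tips down towards the tub, keep it pressed down while you scrape each eye over the open lip into the tub, and do not touch the eyes with the fingers or bear down hard on the tray. Then hang the scraper back in its rack, let the tray swing back level and leave everything else as it stands.

Things in the scene. Friction and masses are not known exactly. Their poses are not given: they have to be found in the camera images.
- stand: Fixed stand of the tip tray: dark foot plate 130 x 220 mm, two aluminium uprights, 162 mm high. Origin on the bench right below the hinge axis of the tray; x points downhill, from the hinge to the tray's open lip and the tub; y along the hinge axis; z up. The hinge axis is 145 mm above the bench.
- tray (a joint): Tilt of the steel tray about its hinge, rad: 0 = level (its spring brings it back there when let go), 0.32 = lip down on its stop. Holding it on the stop takes about 0.35 N m: 6 N at 55 mm from the axis, 2 N at the lip. Floor 5 mm below the hinge axis, from 30 to 220 mm in front of it, 150 mm wide between the side walls. The eyes do not slide on the tipped tray by themselves.
- tray_lip (a point): Middle of the open lip's edge, on the tray floor; moves with the tray. Level it is 140 mm above the bench, 220 mm ahead of the hinge axis; on the stop 71 mm above the bench and 207 mm ahead.
- tray_back (a point): Middle of the tray floor's back end, at the foot of the back wall; moves with the tray. Back wall and side walls stand 18 mm above the floor and are 4 mm thick; the downhill end is open.
- eye_a: Spent practice eye: white silicone dome, 24 mm across and 11 mm high, on a clear disc 47 mm across and 2 mm thick; 11 to 20 g. Origin at the centre of the disc's underside, z up through the dome. It starts in the lane on the stand's -y side, its centre 34 to 42 mm off the middle line, 70 to 150 mm in front of the hinge axis.
- eye_b: Spent practice eye like eye_a. It starts in the lane on the stand's +y side, its centre 34 to 42 mm off the middle line, 70 to 90 mm in front of the hinge axis.
- eye_c: Spent practice eye like eye_a. It starts in the same lane as eye_b, nearer the lip, 145 to 165 mm in front of the hinge axis.
- tub: Loose yellow waste tub, open on top, 140 mm (its x) by 180 mm (its y) by 34 mm high, walls and bottom 4 mm, 0.6 kg. Origin at the centre of its underside. It stands under the tipped lip.
- scraper: Hand scraper, about 120 g. Steel blade 62 mm wide (x), 3 mm thick (y), edge at z = 0, top at z = 75 mm; blue grip bar on it 100 mm (x) x 16 mm (y) x 34 mm (z = 75 to 109 mm). Origin at the middle of the blade's edge; z points from edge to grip. Grip the bar in its middle across its 16 mm, from above; 50 N holds it. Both faces are alike.
- rack: Fixed grey rack: base 124 x 80 mm, two posts 8 mm thick, 89 mm apart along x. Origin under its centre. The ends of the grip bar lie on the posts, 87 mm above the bench, between prongs 20 mm apart at the foot that flare upward, 101 mm high; the blade hangs between the posts. Hung up, the scraper's origin is 12 mm above the rack's origin, its x along the rack's x, either way round.
- cotton_buds: Bystander: white ribbed cotton bud pot with lid, 67 mm across, 94 mm high; origin under its centre.
- pot_blue: Bystander: clear specimen pot with blue lid, 46 mm across, 56 mm high; origin under its centre.
- suture_pack: Bystander: flat white and red pack, 55 x 85 x 10 mm; origin under its centre.
- tape_roll: Bystander: roll of beige tape lying flat, 96 mm across, 25 mm high; origin under its centre.

How it is judged:
By the outcome, as a careful person would: the job done as asked, in the order asked, and still so for the second after the job is handed in, with the robot touching nothing.
It also fails if it takes over 66 s, if anything falls off the work surface, if the arm or the gripper's body presses on something with over 40 N, if the wrist force passes 120 N, or if a joint passes its speed limit or range.

## Robot

A 6-joint arm with a two-finger parallel gripper is mounted at the origin on the work surface; the furniture and walls round the work are solid. World frame = base frame: x ahead of the robot, y to its left, z up, the work surface at z = 0. Lengths are in mm, angles in rad, forces in N, time in s.
With the tool pointing down it reaches from about 150 to 775 mm from the base axis. Payload 6.1 kg.
Tool frame: the origin (TCP) lies midway between the tips of the shut fingers; the grasp point (between the pads) lies 19 mm behind it (robot.grip_point_offset is the z of the grasp point in the tool frame, in mm); z points along the fingers, y is the line along which they close (so a half turn about z gives the same grasp; the last joint's range is limited). The gripper opens to 85 mm and grips with 20 to 120 N. Pads are 22 mm wide; open, the fingers measure 114 mm over their backs; the gripper's body (76 mm by 85 mm) begins 54 mm behind the grasp point. The pads swing forward as they close: fully open they stand 13 mm farther back than shut.
Start: joints at [-1.31, 0.126, -0.04, 1.405, 0, 1.571], TCP at [135.367, -507.232, 231.295] pointing down, gripper open.
Joint ranges: [-2.72, 2.72], [-0.95, 1.95], [-1.27, 1.35], [-1.78, 2.02], [-1.46, 1.47], [-3.14, 3.14]. Speed limits (rad/s): [2.39, 2.39, 3.01, 3.14, 3.14, 3.14].

## Interface

Orientations are given as a rotation vector (axis times angle).
In Python, from station import robot, viewer, read_state gives the robot as it stands (robot), with the cameras (viewer) and the readings as plain functions.
- The arm moves only by the shell command python3 drive.py FILE [OPENING] [FORCE], which reads ROWS from the file FILE. ROWS is 1 to 20 rows, parted by semicolons, with the numbers parted by spaces; each row has 6 numbers: dx, dy, dz in normalised numbers (1 is 400 mm), then a rotation vector rx, ry, rz in shares of pi/2 rad (1.0 is pi/2 rad); each row is the pose to reach, as a shift and turn from the pose commanded when the command began, along the tool's axes at that moment; what a row does not reach only later rows make up. A row lasts 1/10 s, in which the tool goes at most 50 mm and 0.15 rad, less where a joint would pass 70% of its speed; a pose out of reach is approached as far as the arm can. OPENING is the finger opening in mm, set as the command begins (- or left out keeps the last). The fingers move at their own pace and stop on an object; FORCE is the grip in N (left out, the last holds). Time passes only in rows, so rows that do not move let the fingers close. It prints the time, the measured TCP pose, the force, the opening and the grip force at its end. No shift or turn number may pass 1 either way. Input that does not fit is refused with a message, and nothing moves.
- read_state(): the state, without advancing time (a new reading comes with each control period).
- viewer.get_image(name): name is "scene" or "top" or "wrist"; returns a dict with "color" (480x640x3 uint8, red, green, blue), "K" (3x3 intrinsics, pixels), "rvec" (rotation vector, rad) and "tvec" (3), from world to camera coordinates, as OpenCV has them. Camera axes: x right, y down, z forward; pixel columns grow to the right and rows downward; lengths in mm; the calibration is good to about 2 mm. A picture is of the moment at which its call begins. There is no depth.
- robot.close_job(): hands the job in; it is judged then, once.
The state is a dict: "time": time; "joint_pos": joint angles; "qd": joint speeds; "tau": joint torques, N m; "tool_pos": TCP position; "tool_rot": TCP orientation; "contact_force": force on the tool from outside, world axes, zero at the start; "ft_torque": the same for the moment, N m; "width": finger opening in mm; "gripper_force": force on a finger pad.
Only numpy, scipy, OpenCV 4.12 (cv2) and the standard library are available. Lean on these libraries where they do the work, as an engineer would, in place of code of your own. Each camera call takes 0.05 s, during which the arm holds its last target. There are 200 camera calls.

## Working session

There is one attempt and no reset: what is moved stays moved. The work goes in short steps, Python scripts to look and compute and a shell command to move; the robot and the scene stay as the last step left them, time stands still between calls to the robot, and variables do not carry over. Pictures are saved under pics/ and viewed, at most 10 in all, crops included, and the job is handed in when it is done.

```bash
ls; mkdir -p pics
python3 - <<'E'
from station import robot, viewer, read_state
import cv2,numpy as np,pickle
d={}
for n in ("scene","top","wrist"):
    d[n]=viewer.get_image(n); cv2.imwrite(f"pics/{n}0.png",d[n]["color"][:,:,::-1])
    print(n,d[n]["K"],d[n]["rvec"],d[n]["tvec"])
pickle.dump(d,open("im0.pkl","wb"))
print(read_state(),robot.grip_point_offset)
E
```

```text
drive.py
pics
station.py
scene [[615.25899151   0.         318.91117976]
 [  0.         615.25899151 235.68116283]
 [  0.           0.           1.        ]] [ 2.16023113 -0.4870898   0.27343003] [-416.99979381  200.29635685 1483.56499669]
top [[598.08261332   0.         319.93791646]
 [  0.         598.08261332 242.758345  ]
 [  0.           0.           1.        ]] [ 2.10345537 -2.13357752  0.15637046] [  11.72677076  454.76089628 1329.008422  ]
wrist [[403.99325157   0.         318.18069042]
 [  0.         403.99325157 238.0250083 ]
 [  0.           0.           1.        ]] [-2.31134272  1.77264227  0.2479967 ] [-525.31945453  -36.64723796  377.42026854]
{'time': 0.15, 'joint_pos': array([-1.31001649e+00,  1.26227009e-01, -4.03656185e-02,  1.40541662e+00,
       -1.66037351e-05,  1.57083246e+00]), 'qd': array([ 0.00068061, -0.00067299,  0.00368288,  0.00185155,  0.00115102,
        0.0029789 ]), 'tau': array([-4.66582514e-04, -4.36275709e+01,  3.53148079e+01,  1.36093155e-02,
       -1.21048106e-04,  1.32911427e-05]), 'tool_pos': array([ 135.27506386, -506.93919979,  230.71969827]), 'tool_rot': array([-3.11374162e+00, -4.08259943e-01,  2.73510896e-04]), 'contact_force': array([ 0.25985527, -0.18274624,  0.42366942]), 'ft_torque': array([-0.03585126, -0.0040874 ,  0.00856113]), 'gripper_force': 0.0, 'width': 85.55766842985098} -18.700000000000003
```

View pics/top0.png

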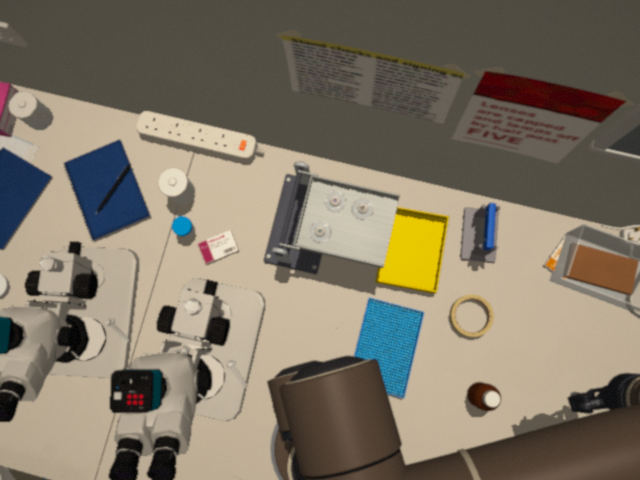

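View pics/scene0.png

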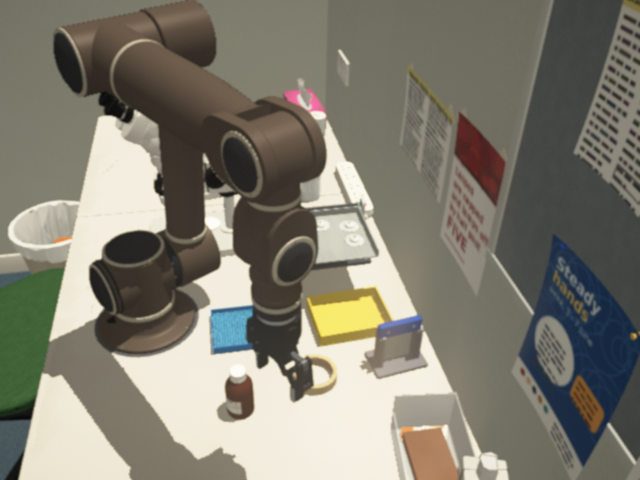

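The top view shows the tray centre at about (345,220) with its lip at the right (~390). The eyes are at (335,201), (362,208) and (320,230), the tub at (415,250), and the rack and scraper at (482,235). The scene view shows the scraper at (400,345), long side facing along the bench.

```bash
cat > h.py <<'E'
import cv2,numpy as np
R=lambda v:cv2.Rodrigues(np.float64(v))[0]
def ray(im,uv):
    r=R(im["rvec"]);d=r.T@np.linalg.inv(im["K"])@[uv[0],uv[1],1.];return -r.T@np.ravel(im["tvec"]),d/np.linalg.norm(d)
def plane(im,uv,z):
    c,d=ray(im,uv);return c+d*(z-c[2])/d[2]
def tri(*obs):
    A=np.zeros((3,3));b=np.zeros(3)
    for im,uv in obs:
        c,d=ray(im,uv);P=np.eye(3)-np.outer(d,d);A+=P;b+=P@c
    p=np.linalg.solve(A,b);return p,max(np.linalg.norm(np.cross(p-ray(i,u)[0],ray(i,u)[1])) for i,u in obs)
def proj(im,p): return cv2.projectPoints(np.float64([p]),np.float64(im["rvec"]),np.float64(im["tvec"]),im["K"],None)[0].ravel()
def mask(im,lo,hi,amin=60):
    hsv=cv2.cvtColor(im["color"],cv2.COLOR_RGB2HSV);m=cv2.inRange(hsv,lo,hi)
    cs=cv2.findContours(m,cv2.RETR_EXTERNAL,cv2.CHAIN_APPROX_NONE)[0]
    return sorted([c for c in cs if cv2.contourArea(c)>amin],key=cv2.contourArea)[::-1]
def grab(*names):
    from station import robot, viewer, read_state
    return {n:viewer.get_image(n) for n in names}
E
python3 - <<'E'
from h import *;import pickle
d=pickle.load(open("im0.pkl","rb"))
for n in d:
    print(n,"cam",ray(d[n],(320,240)))
    for c in mask(d[n],(108,150,90),(128,255,255)): print(" blue",cv2.minAreaRect(c),cv2.contourArea(c))
    for c in mask(d[n],(22,180,120),(34,255,255)): print(" yel",cv2.minAreaRect(c),cv2.contourArea(c))
t=d["top"]
print(plane(t,(490,228),120),plane(t,(300,215),145),plane(t,(390,230),140),plane(t,(415,250),30))
E
```

```text
scene cam (array([ -115.99686216, -1145.29625415,  1043.94146206]), array([ 0.3636859 ,  0.71682449, -0.59489093]))
top cam (array([ 218.17107736,  -29.02543628, 1387.35982382]), array([ 0.1774828 ,  0.02486965, -0.98380961]))
 blue ((106.45177459716797, 188.92706298828125), (76.00817108154297, 55.908538818359375), 67.83365631103516) 2673.0
 blue ((490.37939453125, 225.92994689941406), (7.235881805419922, 44.2262077331543), 3.5763344764709473) 260.5
 yel ((412.843994140625, 249.10800170898438), (60.73161315917969, 77.36795806884766), 10.30484676361084) 3866.0
wrist cam (array([ 201.65143502, -490.28818773,  372.42959091]), array([-0.26720176, -0.07508182, -0.96071116]))
[ 466.83343035 -361.93458227  120.        ] [497.0881293   44.33013762 145.        ] [ 462.24035487 -146.1276672   140.        ] [ 436.12678925 -212.03702587   30.        ]
```

View pics/wrist0.png

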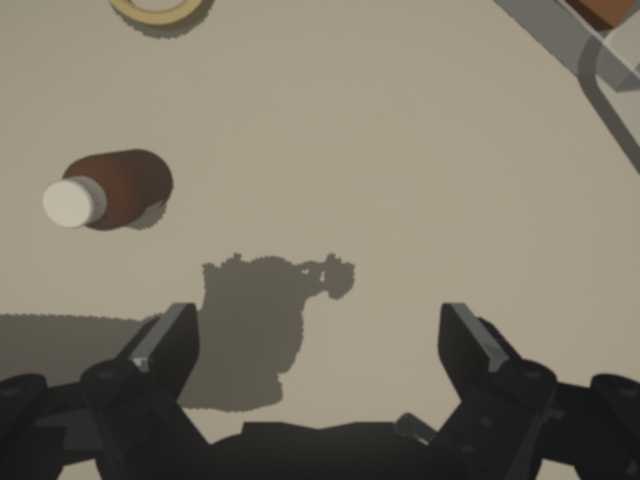

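The wrist camera sees only the bench, the bottle at (110,190) and part of the tape roll. I'll move over the rack next.

The rows are not in the units I measure in: shifts go in shares of 400 mm and turns go in shares of pi/2 rad. I convert before sending: 285 mm / 400 = 0.7125, 260 mm / 400 = 0.65, 0.26 rad / 1.5708 = 0.1655.

```bash
echo '0.1125 -0.025 -0.025 0 0 0.0637;0.225 -0.05 -0.05 0 0 0.1273;0.3375 -0.075 -0.075 0 0 0.1655;0.45 -0.1 -0.1 0 0 0.1655;0.5625 -0.125 -0.1 0 0 0.1655;0.65 -0.15 -0.1 0 0 0.1655;0.7125 -0.16 -0.1 0 0 0.1655;0.7125 -0.16 -0.1 0 0 0.1655;0.7125 -0.16 -0.1 0 0 0.1655' > m.json && python3 drive.py m.json
python3 - <<'E'
from h import *;import pickle
d=grab("wrist","scene","top");pickle.dump(d,open("im1.pkl","wb"))
cv2.imwrite("pics/wrist1.png",d["wrist"]["color"][:,:,::-1])
cv2.imwrite("pics/scene1.png",d["scene"]["color"][:,:,::-1])
for n in d:
    for c in mask(d[n],(108,120,60),(128,255,255)): print(n," blue",cv2.minAreaRect(c),cv2.contourArea(c))
E
```

```text
time: 1.05
tool_pos: [394.3, -371.6, 270.8]
tool_rot: [-3.141, -0.003, 0.002]
contact_force: [-0.1, -0.3, 0.3]
width: 85.5
gripper_force: 0.0
wrist  blue ((309.2439270019531, 102.30488586425781), (21.092424392700195, 147.64695739746094), 6.34019136428833) 2798.0
scene  blue ((549.5613403320312, 383.4422607421875), (84.0274429321289, 19.850730895996094), 59.21585464477539) 515.0
top  blue ((106.08837127685547, 189.55723571777344), (81.58440399169922, 60.460086822509766), 68.45902252197266) 4307.0
top  blue ((2.906984329223633, 196.84759521484375), (55.17490005493164, 86.26435089111328), 34.159690856933594) 2479.0
top  blue ((489.0996398925781, 226.5066680908203), (9.711774826049805, 45.565521240234375), 3.814074993133545) 302.5
```

View pics/wrist1.png

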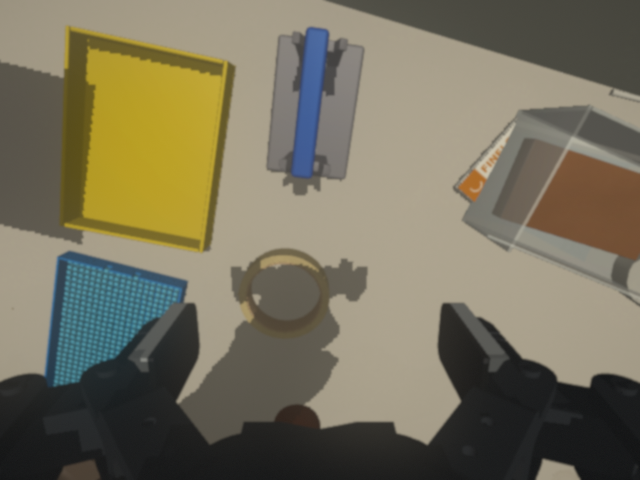

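The scraper bar is at (309,102) with its ends at about (317,30) and (302,177). The tub runs from (65,30) to (230,250). I'll take a second wrist view from farther left, then go on over the tray.

Converted, -150 mm / 400 = -0.375, -130 mm / 400 = -0.325.

```bash
echo '0 -0.1125 -0.025 0 0 0;0 -0.225 -0.0625 0 0 0;0 -0.325 -0.1 0 0 0;0 -0.375 -0.125 0 0 0;0 -0.375 -0.125 0 0 0;0 -0.375 -0.125 0 0 0' > m.json && python3 drive.py m.json >/dev/null
python3 - <<'E'
from h import *;import pickle
pickle.dump(grab("wrist"),open("im2.pkl","wb"))
E
echo '0.025 -0.1125 0 0 0 0;0.025 -0.225 0 0 0 0;0.025 -0.325 0 0 0 0;0.025 -0.375 0 0 0 0;0.025 -0.375 0 0 0 0;0.025 -0.375 0 0 0 0' > m.json && python3 drive.py m.json
python3 - <<'E'
from h import *;import pickle
d=grab("wrist","scene");pickle.dump(d,open("im3.pkl","wb"))
w=d["wrist"]; cv2.imwrite("pics/wrist3.png",w["color"][:,:,::-1])
a=pickle.load(open("im1.pkl","rb"))["wrist"];b=pickle.load(open("im2.pkl","rb"))["wrist"];t=pickle.load(open("im0.pkl","rb"))["top"]
def ends(im,tc=None):
    c=max(mask(im,(108,120,60),(128,255,255)),key=lambda c:cv2.minAreaRect(c)[1][0] and -abs(cv2.contourArea(c)-(300 if im is t else 2800)))
    r=cv2.minAreaRect(c);return r
for n,im in (("a",a),("b",b),("t",t)): print(n,ends(im))
E
```

```text
time: 2.45
tool_pos: [404.1, -72.7, 320.6]
tool_rot: [3.141, 0.001, -0.002]
contact_force: [-0.4, 0.2, -0.3]
width: 85.3
gripper_force: 0.0
a ((309.2439270019531, 102.30488586425781), (21.092424392700195, 147.64695739746094), 6.34019136428833)
b ((486.9527893066406, 104.29827880859375), (30.249643325805664, 128.91998291015625), 13.392498970031738)
t ((489.2215576171875, 226.51231384277344), (9.818193435668945, 45.485416412353516), 3.1798300743103027)
```

View pics/wrist3.png

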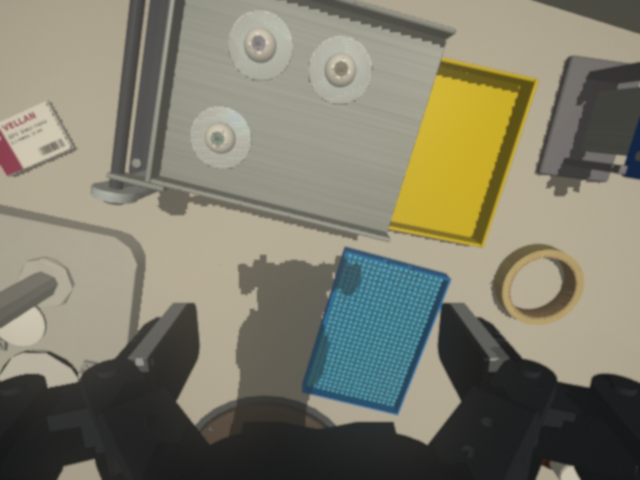

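The tray fills the upper left. The disc centres are at about (261,45) for eye_b, (341,69) for eye_c and (220,137) for eye_a. The near wall's top edge runs from (160,187) to (388,238), and the floor's lip edge from about (390,230) to (440,60).

Run:
```python
from h import *;import pickle
np.set_printoptions(precision=1,suppress=True)
L=lambda n:pickle.load(open(f"im{n}.pkl","rb"))
a,b,w,t,s=L(1)["wrist"],L(2)["wrist"],L(3)["wrist"],L(0)["top"],L(3)["scene"]
def pts(im):
    c=[c for c in mask(im,(108,120,60),(128,255,255)) if 2000<cv2.contourArea(c)<4500][0].reshape(-1,2).astype(float)
    rc=cv2.minAreaRect(c.astype(np.float32));
    bx=cv2.boxPoints(rc);bx=bx[np.argsort(bx[:,1])]
    top=bx[:2][np.argsort(bx[:2,0])];bot=bx[2:][np.argsort(bx[2:,0])]
    return top,bot
ta,ba=pts(a);tb,bb=pts(b)
print("right corners",tri((a,ta[1]),(b,tb[1])),tri((a,ba[1]),(b,bb[1])))
m=lambda q:q.mean(0)
for z in (116,121,126):
    P,Q=plane(a,m(ta),z),plane(a,m(ba),z);v=P-Q
    print(z,"mid",(P+Q)/2,"len",np.linalg.norm(v),"yaw",np.arctan2(v[1],v[0]), "wid",np.linalg.norm(plane(a,ta[0],z)-plane(a,ta[1],z)))
# top-cam check
c=[c for c in mask(t,(108,150,90),(128,255,255)) if cv2.contourArea(c)<400][0]
r=cv2.minAreaRect(c)[0];print("tri mid",tri((a,m(np.r_[ta,ba])),(t,r)))
# tray
im=w["color"].copy();g=cv2.cvtColor(im,cv2.COLOR_RGB2GRAY)
l1=[plane(w,p,158) for p in ((160,187),(388,238))];v=l1[1]-l1[0];print("wall",l1,np.arctan2(v[1],v[0]))
l2=[plane(w,p,140) for p in ((392,228),(440,60))];v=l2[1]-l2[0];print("lip",l2,np.arctan2(v[1],v[0])-np.pi/2)
ey={"b":((261,45),(335,201)),"c":((341,69),(362,208)),"a":((220,137),(320,230))}
for k,(p,q) in ey.items(): print(k,plane(w,p,142),plane(t,q,150))
yl=mask(w,(22,150,90),(34,255,255))[0];print(cv2.boxPoints(cv2.minAreaRect(yl)))
ya=mask(a,(22,150,90),(34,255,255))[0];print("tub",[plane(a,p,34) for p in cv2.boxPoints(cv2.minAreaRect(ya))])
crop=cv2.resize(w["color"][0:250,90:470],None,fx=2.1,fy=2.1,interpolation=cv2.INTER_CUBIC);cv2.imwrite("pics/crop3.png",crop[:,:,::-1])
```

```text
right corners (array([ 521.9, -378.6,  119. ]), np.float64(0.12455046208102637)) (array([ 424.7, -367.8,  115.8]), np.float64(0.4862012512957961))
116 mid [ 474.7 -365.9  116. ] len 97.97416904996675 yaw -0.11908049716351522 wid 14.017412226869167
121 mid [ 474.5 -366.   121. ] len 96.32256941603166 yaw -0.11908049716351503 wid 13.781113688926933
126 mid [ 474.3 -366.1  126. ] len 94.67096978209656 yaw -0.11908049716351544 wid 13.544815150984709
tri mid (array([ 476.1, -366.7,  103.2]), np.float64(1.6293603316544978))
wall [array([426.2,  45.7, 158. ]), array([ 386.4, -128.7,  158. ])] -1.795295527874109
lip [array([ 389.8, -134.8,  140. ]), array([ 517.8, -163.6,  140. ])] -1.7920332002371624
b [527.3 -32.2 142. ] [525.1 -30.6 150. ]
c [511.2 -90.6 142. ] [508.8 -87.6 150. ]
a [462.4   1.7 142. ] [462.8   2.  150. ]
[[388.6 228. ]
 [444.1  50.5]
 [537.7  79.8]
 [482.2 257.2]]
tub [array([371.9, -96.3,  34. ]), array([ 541.3, -158.6,   34. ]), array([ 517.4, -303. ,   34. ]), array([ 340.9, -259.3,   34. ])]
```

View pics/crop3.png

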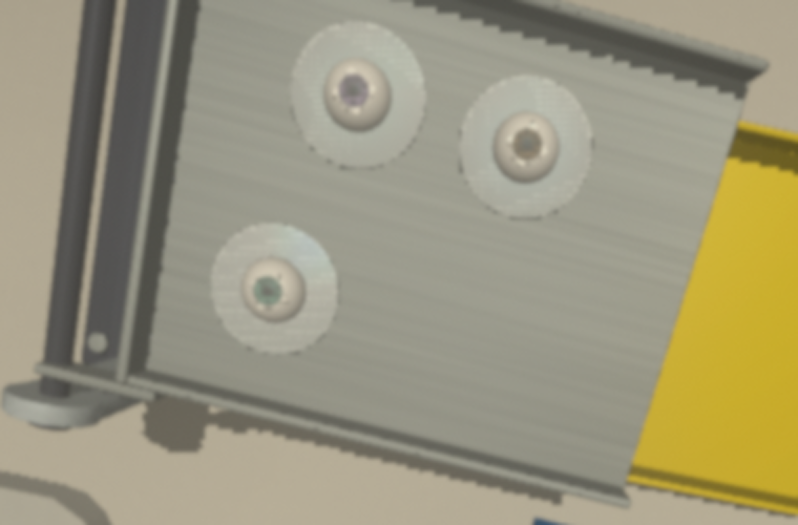

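The crop shows the floor's lip corners at crop (630,478) and (743,95), the back-wall foot at about (150,370), and all three eyes lying flat. I still need the wall clearance and a check of the stand frame.

Run:
```python
from h import *;import pickle
np.set_printoptions(precision=1,suppress=True)
L=lambda n:pickle.load(open(f"im{n}.pkl","rb"))
a,w,t=L(1)["wrist"],L(3)["wrist"],L(0)["top"]
print("wall base",plane(w,(575,2),0),plane(a,(330,2),0),plane(a,(630,93),0),plane(t,(270,140),0),plane(t,(420,180),0))
f=lambda x,y:(90+x/2.1,y/2.1)
for n,p,z in (("lipnear",(630,478),140),("lipfar",(743,97),140),("backnear",(150,370),140),("backwalltop near",(122,378),158),("farwall in foot",(420,6),140)):
    print(n,plane(w,f(*p),z))
u=np.array([-.2226,-.975,0]);nn=np.array([.975,-.2226,0]);o=np.array([512,63.5,0])
for p in [(462.6,1.8,0),(526.2,-31.4,0),(510,-89,0)]: print((np.array(p)-o)@u,(np.array(p)-o)@nn)
for p in [f(630,478),f(743,97),f(150,370)]: print((plane(w,p,140)-o)@u,(plane(w,p,140)-o)@nn)
# two-view height of the eyes
for p,q in (((258,44),(335,201)),((341,69),(362,208)),((220,137),(320,230))): print(tri((w,p),(t,q)))
```

```text
wall base [ 592.1 -335.8    0. ] [ 569.1 -382.8    0. ] [ 492.  -672.7    0. ] [717.9 124.9   0. ] [ 610.1 -234.6    0. ]
lipnear [ 390.1 -133.1  140. ]
lipfar [ 527.1 -165.6  140. ]
backnear [432.   50.7 140. ]
backwalltop near [431.5  54.1 158. ]
farwall in foot [555.1 -53.6 140. ]
71.15393999999999 -34.43057999999998
89.36658 34.969740000000044
149.1327 31.9965
218.82779580439697 -75.04133007400122
219.97160459827236 65.69893451227078
30.255787246080253 -75.10723366715894
(array([527.4, -30.4, 142.5]), np.float64(0.5185505625063862))
(array([511.6, -89.4, 138.4]), np.float64(1.3182290645058194))
(array([463.1,   1.5, 145.7]), np.float64(0.8256834324328689))
```

Converted, 293.3 mm / 400 = 0.7333, 70.4 mm / 400 = 0.176, 0.119 rad / 1.5708 = 0.0758.

```bash
echo '0 0.1125 0 0 0 0.0382;0 0.225 0 0 0 0.0758;0 0.3375 0 0 0 0.0758;0.05 0.45 0 0 0 0.0758;0.1 0.5625 0.05 0 0 0.0758;0.15 0.6625 0.125 0 0 0.0758;0.176 0.7125 0.2 0 0 0.0758;0.176 0.7333 0.275 0 0 0.0758;0.176 0.7333 0.3 0 0 0.0758;0.176 0.7333 0.3 0 0 0.0758;0.176 0.7333 0.3 0 0 0.0758' > m.json && python3 drive.py m.json 60
python3 - <<'E'
from h import *
d=grab("wrist");w=d["wrist"];import pickle;pickle.dump(d,open("im4.pkl","wb"));cv2.imwrite("pics/wrist4.png",w["color"][:,:,::-1])
from station import robot, viewer, read_state
st=read_state();print(st["tool_pos"],R(st["tool_rot"]).round(3))
for c in mask(w,(108,120,60),(128,255,255)): print(cv2.minAreaRect(c),cv2.boundingRect(c))
E
```

```text
time: 3.65
tool_pos: [474.5, -365.4, 202.9]
tool_rot: [3.135, -0.186, 0.002]
contact_force: [0.2, -0.3, 0.2]
width: 60.1
gripper_force: 0.0
[ 474.91790863 -365.33289094  203.52810079] [[ 0.993 -0.118  0.002]
 [-0.118 -0.993 -0.002]
 [ 0.003  0.001 -1.   ]]
((317.4999694824219, 226.49996948242188), (24.999996185302734, 134.99996948242188), 0.0) (305, 159, 26, 136)
```

View pics/wrist4.png

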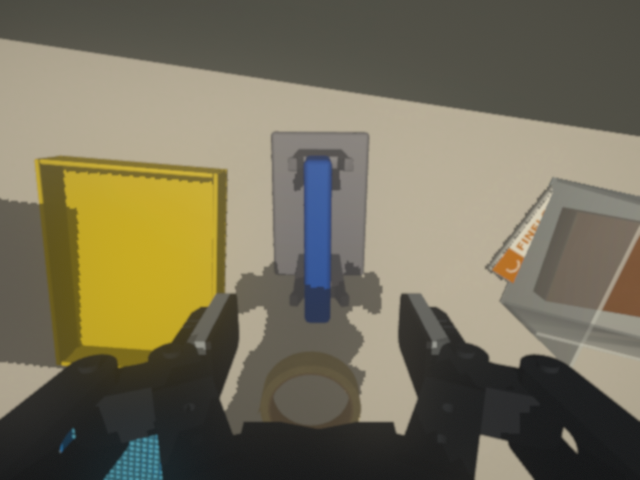

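The bar is vertical in the image at u=317, centred between the fingers, with its ends at rows 157 and 322. I'll descend and grip.

Converted, 115 mm / 400 = 0.2875, 112 mm / 400 = 0.28.

```bash
echo '-0.0013 0 0.075 0 0 0;-0.0013 0 0.15 0 0 0;-0.0013 0 0.2125 0 0 0;-0.0013 0 0.255 0 0 0;-0.0013 0 0.28 0 0 0;-0.0013 0 0.2875 0 0 0;-0.0013 0 0.2875 0 0 0' > m.json && python3 drive.py m.json && echo '0 0 0 0 0 0;0 0 0 0 0 0;0 0 0 0 0 0;0 0 0 0 0 0;0 0 0 0 0 0;0 0 0 0 0 0;0 0 0 0 0 0;0 0 0 0 0 0' > m.json && python3 drive.py m.json 8 60
```

```text
time: 4.4
tool_pos: [474.7, -365.2, 87.5]
tool_rot: [3.135, -0.185, 0.002]
contact_force: [-0.7, 0.5, 0.2]
width: 60.1
gripper_force: 0.0
time: 5.2
tool_pos: [474.5, -365.4, 87.2]
tool_rot: [3.135, -0.186, 0.002]
contact_force: [-0.1, 0.3, 5.0]
width: 15.2
gripper_force: 58.8
```

Converted, -358.3 mm / 400 = -0.8958, -173 mm / 400 = -0.4325, 0.32 rad / 1.5708 = 0.2037.

```bash
echo '0 0 -0.0375 0 0 0;0 0 -0.1125 0 0 0;0 0 -0.2125 0 0 0;0 0 -0.325 0 0 0;0 0 -0.425 0 0 0;0 -0.05 -0.4625 0 0 0;0 -0.15 -0.4625 0 0 0;0 -0.2625 -0.4625 0 0 0.0191;0 -0.375 -0.4625 0.0318 0 0.0318;0.0125 -0.4875 -0.4625 0.0764 0.0032 0.0446;0.02 -0.6 -0.4625 0.1273 0.0064 0.0573;0.03 -0.7125 -0.4625 0.1719 0.0095 0.0668;0.0375 -0.8125 -0.4625 0.2037 0.0108 0.0668;0.0378 -0.875 -0.45 0.2037 0.0108 0.0668;0.0378 -0.8958 -0.4375 0.2037 0.0108 0.0668;0.0378 -0.8958 -0.4325 0.2037 0.0108 0.0668;0.0378 -0.8958 -0.4325 0.2037 0.0108 0.0668' > m.json && python3 drive.py m.json
python3 - <<'E'
from h import *
from station import robot, viewer, read_state
np.set_printoptions(precision=1,suppress=True)
st=read_state();T=R(st["tool_rot"]);p=st["tool_pos"]
u=np.array([-.2226,-.975,0]);nn=np.array([.975,-.2226,0]);o=np.array([512,63.5,0])
e=p+75.2*T[:,2];print("edge stand",(e-o)@u,(e-o)@nn,e[2]);print(T.round(3),st["contact_force"],st["width"],st["gripper_force"])
d=grab("wrist","scene","top")
import pickle;pickle.dump(d,open("im5.pkl","wb"))
a=d["wrist"]["color"][:300];b=d["top"]["color"][140:300,240:440];c=d["scene"]["color"][150:310,260:420]
z=lambda i,f:cv2.resize(i,None,fx=f,fy=f)
v=np.zeros((600,800,3),np.uint8);v[:300,:640]=a;q=z(b,1.85);v[300:300+q.shape[0],:q.shape[1]]=q[:300];q=z(c,1.85);v[300:300+q.shape[0],400:400+q.shape[1]]=q
cv2.imwrite("pics/mix5.png",v[:,:,::-1])
E
```

```text
time: 6.9
tool_pos: [529.2, -18.6, 258.4]
tool_rot: [-2.801, 0.301, -0.047]
contact_force: [0.3, -0.6, -1.4]
width: 15.1
gripper_force: 58.6
edge stand 52.21452063261646 34.69145080259466 187.15440930263117
[[ 1.  -0.2  0.1]
 [-0.2 -0.9  0.3]
 [-0.  -0.3 -0.9]] [ 0.3 -0.6 -1.4] 15.130107381086136 58.6143833398819
```

View pics/mix5.png

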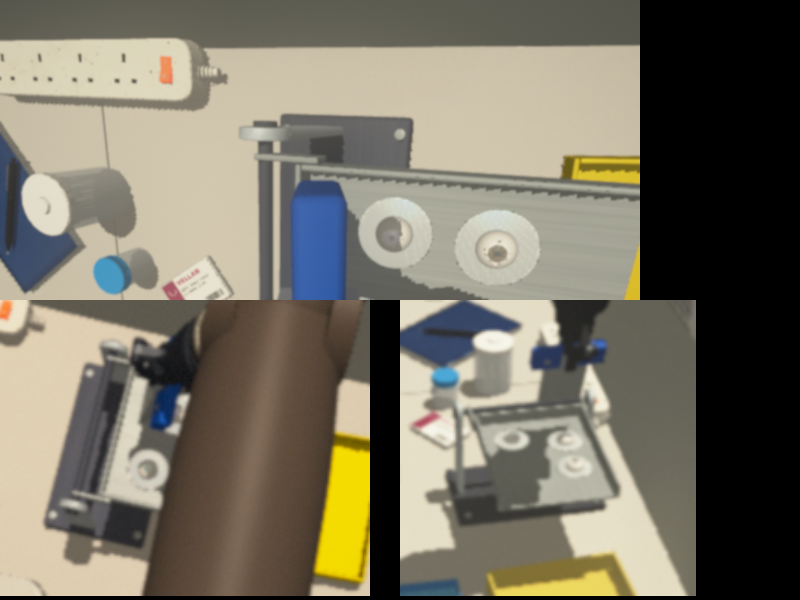

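The wrist view (top) shows the bar at (320,240), over the area behind eye_b at (395,233), with eye_c at (497,247). The tray is level and nothing has been touched. I'll settle, then refine the relative position.

```bash
echo '0 0 0 0 0 0;0 0 0 0 0 0' > m.json && python3 drive.py m.json
python3 - <<'E'
from h import *;import pickle
from station import robot, viewer, read_state
np.set_printoptions(precision=2,suppress=True)
st=read_state();T=R(st["tool_rot"]);p=st["tool_pos"]
u=np.array([-.2226,-.975,0]);nn=np.array([.975,-.2226,0]);o=np.array([512,63.5,0])
e=p+75.2*T[:,2];print("edge stand",(e-o)@u,(e-o)@nn,e[2]);print("tool axes in stand",T.T@np.array([u,nn,[0,0,1]]).T)
w=pickle.load(open("im5.pkl","rb"))["wrist"]
for n,q,z in (("b",(395,233),142),("c",(497,247),142),("farwalltop in",(640,190),158),("farwalltop corner",(303,170),158),("bar far edge",(320,190),210)):
    P=plane(w,q,z)-o;print(n,P@u,P@nn)
E
```

```text
time: 7.25
tool_pos: [529.8, -18.9, 259.5]
tool_rot: [-2.801, 0.301, -0.05]
contact_force: [0.4, 0.0, -0.1]
width: 15.7
gripper_force: 58.6
edge stand 52.29599280641624 35.490041726372894 188.24285652531208
tool axes in stand [[-0.01  1.    0.  ]
 [ 0.95  0.01 -0.32]
 [-0.32 -0.   -0.95]]
b 90.06462264828953 36.81343134646787
c 150.37323730306343 34.132057906545796
farwalltop in 208.33041709006085 74.22323184347681
farwalltop corner 33.56682415158123 75.65165744258952
bar far edge 61.920888464985744 72.98248861750322
```

```bash
cat > st.py <<'E'
from h import *
from station import robot, viewer, read_state
np.set_printoptions(precision=2,suppress=True)
s=read_state();T=R(s["tool_rot"]);p=s["tool_pos"]
u=np.array([-.2226,-.975,0]);nn=np.array([.975,-.2226,0]);o=np.array([512,63.5,0])
e=p+75.2*T[:,2];f=s["contact_force"]
x,z=(e-o)@u,e[2]-145
print("t",s["time"],"edge x,y,z",x,(e-o)@nn,e[2],"F stand",f@u,f@nn,f[2],"tilt",np.arctan2(-T[2,1],-T[2,2]),"floor z at stop here",145-5.26-(x+0)*np.tan(.32),"w",s["width"])
E
echo '0 -0.0125 0.0075 0 0 0;0 -0.005 0.0375 0 0 0;0 0.005 0.0675 0 0 0;0 0.0125 0.095 0 0 0;0 0.0163 0.1135 0 0 0;0 0.0163 0.1135 0 0 0;0 0.0163 0.1135 0 0 0' > m.json && python3 drive.py m.json | grep force; python3 st.py
```

```text
contact_force: [0.6, -0.6, -1.5]
gripper_force: 58.6
t 7.95 edge x,y,z 47.42217538043822 34.889530453393476 142.97493954456849 F stand 0.46573663905418894 0.7665801997800101 -1.4918008282856656 tilt 0.32898055477772525 floor z at stop here 124.02479350623724 w 15.277717622857132
```

Converted, 8 mm / 400 = 0.02, 6 mm / 400 = 0.015.

```bash
echo '0 0 0.005 0 0 0;0 0.0013 0.01 0 0 0;0 0.0013 0.015 0 0 0;0 0.0025 0.02 0 0 0' > m.json && python3 drive.py m.json | grep contact; echo '0 0 0.005 0 0 0;0 0.0013 0.01 0 0 0;0 0.0013 0.015 0 0 0;0 0.0025 0.02 0 0 0;0 0.0025 0.02 0 0 0' > m.json && python3 drive.py m.json | grep contact; python3 st.py
```

```text
contact_force: [-0.4, -0.2, 3.1]
contact_force: [0.1, 1.5, 5.3]
t 8.85 edge x,y,z 44.71548978691246 35.37984625718869 128.04434774771192 F stand -1.5084823005797732 -0.20065294455331242 5.347806618407662 tilt 0.332577233690456 floor z at stop here 124.92176043520475 w 15.198445953517028
```

Converted, 2.5 mm / 400 = 0.0063, 2 mm / 400 = 0.005, -0.01 rad / 1.5708 = -0.0064.

```bash
echo '0 0.0005 0.0025 0 0 0;0 0.0008 0.005 -0.0064 0 0;0 0.0008 0.0063 -0.0064 0 0;0 0.0008 0.0063 -0.0064 0 0' > m.json && python3 drive.py m.json | grep contact;python3 st.py; echo '0 0 0.0013 0 0 0;0 0 0.0025 0 0 0;0 0 0.0025 0 0 0;0 0 0.0025 0 0 0' > m.json && python3 drive.py m.json | grep contact; python3 st.py
```

```text
contact_force: [0.9, 0.3, 6.9]
t 9.25 edge x,y,z 46.52746659872453 35.56429401755832 125.6724114844959 F stand -0.46376865555232094 0.7855001760644399 6.910926294627374 tilt 0.323468582564448 floor z at stop here 124.32129051725825 w 15.245591776837419
contact_force: [0.7, 1.7, 6.8]
t 9.65 edge x,y,z 46.15250696756275 35.548379596599126 124.81145844545343 F stand -1.838700377763639 0.2628682280138946 6.790923227026808 tilt 0.32361936926318535 floor z at stop here 124.44554816641204 w 15.280819596928021
```

Converted, 0.7 mm / 400 = 0.0018.

```bash
echo '0 0 0.0018 0 0 0;0 0 0.0018 0 0 0;0 0 0.0018 0 0 0' > m.json && python3 drive.py m.json | grep contact; python3 st.py; echo '0 0 0.0018 0 0 0;0 0 0.0018 0 0 0;0 0 0.0018 0 0 0' > m.json && python3 drive.py m.json | grep contact; python3 st.py
```

```text
contact_force: [-0.4, 2.0, 7.8]
t 9.95 edge x,y,z 45.98446498473787 35.58697952750124 124.30883862915721 F stand -1.8725210969404498 -0.8075972780027612 7.775089141047676 tilt 0.3239151057505224 floor z at stop here 124.50123549915308 w 15.02101857739401
contact_force: [-2.1, 0.0, 10.2]
t 10.25 edge x,y,z 45.904284648200644 35.629075368632265 124.20478844233294 F stand 0.4275349362311144 -2.0512522282948233 10.178818400407794 tilt 0.3240317632161144 floor z at stop here 124.52780641318883 w 15.229386927764736
```

Converted, 48 mm / 400 = 0.12, 43 mm / 400 = 0.1075.

```bash
echo '0 0.01 0 0 0 0;0 0.02 0 0 0 0;0 0.0325 0 0 0 0;0 0.045 -0.0003 0 0 0;0 0.0575 -0.0003 0 0 0;0 0.07 -0.0003 0 0 0;0 0.0825 -0.0003 0 0 0;0 0.095 -0.0005 0 0 0;0 0.1075 -0.0005 0 0 0;0 0.12 -0.0005 0 0 0' > m.json && python3 drive.py m.json | grep contact; python3 st.py; echo '0 0.0125 0 0 0 0;0 0.025 0 0 0 0;0 0.0375 -0.0003 0 0 0;0 0.05 -0.0003 0 0 0;0 0.0625 -0.0003 0 0 0;0 0.075 -0.0003 0 0 0;0 0.0875 -0.0005 0 0 0;0 0.1 -0.0005 0 0 0' > m.json && python3 drive.py m.json | grep contact; python3 st.py
```

```text
contact_force: [0.3, 1.2, 9.3]
t 11.25 edge x,y,z 91.54415944990741 37.08101710204322 109.01694470863578 F stand -1.245550182644042 0.057708255789114316 9.273620332437572 tilt 0.3242721678539301 floor z at stop here 109.4032354481427 w 15.343843072697796
contact_force: [0.3, 1.7, 8.9]
t 12.05 edge x,y,z 129.74643910669795 37.74157072293584 96.22755504222454 F stand -1.742216070020889 -0.07919731140305925 8.904800654144887 tilt 0.32379401004088026 floor z at stop here 96.743404714469 w 15.54900246504831
```

Converted, 45 mm / 400 = 0.1125, 40 mm / 400 = 0.1.

```bash
echo '-0.0003 0.0125 0 0 0 0;-0.0005 0.025 0 0 0 0;-0.0008 0.0375 -0.0003 0 0 0;-0.0013 0.05 -0.0003 0 0 0;-0.0015 0.0625 -0.0003 0 0 0;-0.0018 0.075 -0.0003 0 0 0;-0.002 0.0875 -0.0005 0 0 0;-0.0023 0.1 -0.0005 0 0 0;-0.0023 0.1125 -0.0005 0 0 0' > m.json && python3 drive.py m.json | grep contact; python3 st.py; echo '0 0.0125 0 0 0 0;0 0.025 0 0 0 0;0 0.0375 -0.0003 0 0 0;0 0.05 -0.0005 0 0 0;0 0.06 -0.0005 0 0 0;0 0.0675 -0.0005 0 0 0;0 0.0675 -0.0005 0 0 0;0 0.0675 -0.0005 0 0 0' > m.json && python3 drive.py m.json | grep contact; python3 st.py
cat > see.py <<'E'
from h import *;import pickle,sys
d=grab("wrist","scene","top");pickle.dump(d,open(f"im{sys.argv[1]}.pkl","wb"))
z=lambda i,f:cv2.resize(i,None,fx=f,fy=f)
b=d["top"]["color"][140:300,240:460];c=d["scene"]["color"][180:360,250:430]
v=np.zeros((600,800,3),np.uint8);v[:320,:640]=d["wrist"]["color"][:320];q=z(b,1.7);v[320:320+q.shape[0],:q.shape[1]]=q;q=z(c,1.55);v[320:320+q.shape[0],400:400+q.shape[1]]=q
cv2.imwrite(f"pics/mix{sys.argv[1]}.png",v[:,:,::-1])
E
python3 see.py 6
```

```text
contact_force: [-0.3, 0.1, 7.5]
t 12.95 edge x,y,z 172.6833347238711 37.57466419579995 81.84712532791772 F stand -0.017529821773100633 -0.26476649742177777 7.492448637688155 tilt 0.3233389338674886 floor z at stop here 82.51457241371894 w 15.216883063937553
contact_force: [-0.8, 0.3, 5.8]
t 13.75 edge x,y,z 198.78497245575264 37.93621339700961 73.12824238048348 F stand -0.09191543732908605 -0.8420495243050782 5.84520609871816 tilt 0.32217328914351967 floor z at stop here 73.86476621037228 w 15.439384311125375
```

View pics/mix6.png

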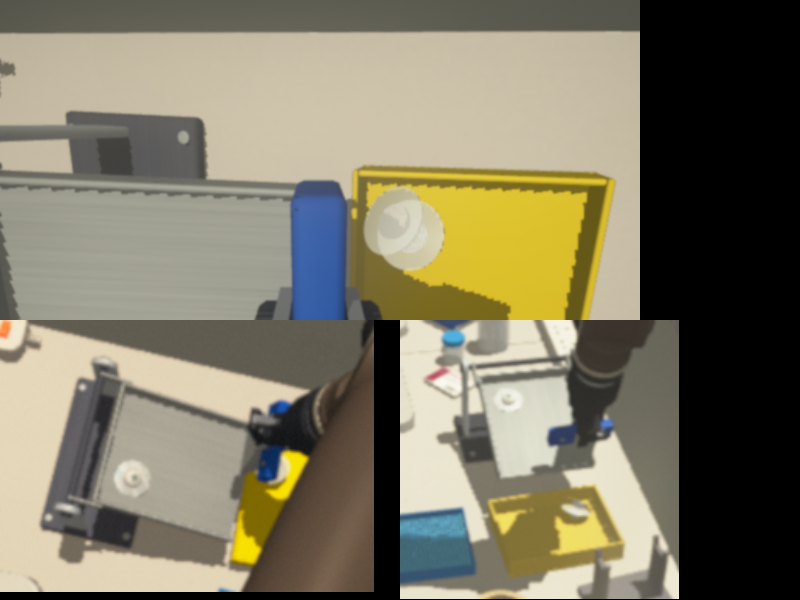

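Both +y lane eyes lie in the tub, overlapping at (393,222) and (413,235). Eye_a is unmoved on the tray. I'll ease the tray up and go to the other lane.

The rows are not in the units I measure in: shifts go in shares of 400 mm and turns go in shares of pi/2 rad. I convert before sending: -186 mm / 400 = -0.465, -111 mm / 400 = -0.2775.

```bash
echo '0 -0.0075 -0.0225 0 0 0;0 -0.0175 -0.0525 0 0 0;0 -0.0275 -0.0825 0 0 0;0 -0.0375 -0.1125 0 0 0;0 -0.0475 -0.1425 0 0 0;0 -0.0575 -0.1725 0 0 0;0 -0.0725 -0.2175 0 0 0;0 -0.0925 -0.2775 0 0 0;-0.05 -0.175 -0.2475 0 0 0;-0.1 -0.2625 -0.2175 0 0 0;-0.15 -0.35 -0.1875 0 0 0;-0.18 -0.425 -0.155 0 0 0;-0.18 -0.465 -0.14 0 0 0;-0.18 -0.465 -0.14 0 0 0;-0.18 -0.465 -0.14 0 0 0;-0.18 -0.465 -0.14 0 0 0' > m.json && python3 drive.py m.json | grep contact; python3 st.py
python3 - <<'E'
from h import *;import pickle
d=grab("wrist","top");pickle.dump(d,open("im7.pkl","wb"))
w=d["wrist"];u=np.array([-.2226,-.975,0]);nn=np.array([.975,-.2226,0]);o=np.array([512,63.5,0])
g=cv2.medianBlur(cv2.cvtColor(w["color"],cv2.COLOR_RGB2GRAY),3)
print("expected px of a",proj(w,o+71.2*u-34.4*nn+[0,0,142]))
for im,n,k in((w,"w",(30,50)),(d["top"],"t",(8,14))):
    g=cv2.medianBlur(cv2.cvtColor(im["color"],cv2.COLOR_RGB2GRAY),3)
    c=cv2.HoughCircles(g,cv2.HOUGH_GRADIENT,1,30,param1=60,param2=18,minRadius=k[0],maxRadius=k[1])
    ex=proj(im,o+71.2*u-34.4*nn+[0,0,142])
    for q in (c[0] if c is not None else []):
        if np.hypot(*(q[:2]-ex))<40: P=plane(im,q[:2],142)-o;print(n,q,P@u,P@nn)
E
```

```text
contact_force: [-0.2, -0.1, -0.3]
t 15.5 edge x,y,z 46.487023091688584 -37.608067447076905 184.52228375769496 F stand 0.0904836144253881 -0.15459256306878214 -0.31749203882634736 tilt 0.32415334269837276 floor z at stop here 124.33469306700007 w 14.836547279947233
expected px of a [373.89257354 231.10410671]
w [375.5 230.5  34.9] 72.21717754722468 -33.89287646343823
```

Converted, 37 mm / 400 = 0.0925, 31 mm / 400 = 0.0775.

```bash
echo '0.0038 -0.015 0.005 0 0 0;0.0038 -0.0075 0.03 0 0 0;0.0038 0 0.055 0 0 0;0.0038 0.0075 0.0775 0 0 0;0.0038 0.0125 0.0925 0 0 0;0.0038 0.0125 0.0925 0 0 0;0.0038 0.0125 0.0925 0 0 0' > m.json && python3 drive.py m.json | grep contact; python3 st.py
```

```text
contact_force: [0.8, -0.4, -0.4]
t 16.3 edge x,y,z 42.280415272595505 -37.094882000373296 147.97496263834955 F stand 0.22964027732220077 0.8868137484281592 -0.3915277180765597 tilt 0.3275035590973089 floor z at stop here 125.72871833018094 w 15.265901951382395
```

Converted, 5 mm / 400 = 0.0125, -2.9 mm / 400 = -0.0073.

```bash
echo '0 -0.0073 0.0025 0 0 0;0 -0.0073 0.0025 0 0 0;0 -0.0063 0.0075 0 0 0;0 -0.005 0.0125 0 0 0;0 -0.005 0.0125 0 0 0' > m.json && python3 drive.py m.json | grep contact; python3 st.py; echo '0 0 0.005 0 0 0;0 0.0013 0.01 0 0 0;0 0.0013 0.015 0 0 0;0 0.0025 0.02 0 0 0;0 0.0025 0.025 0 0 0;0 0.0038 0.03 0 0 0;0 0.0038 0.03 0 0 0' > m.json && python3 drive.py m.json | grep contact; python3 st.py
```

```text
contact_force: [0.6, -0.2, -1.1]
t 16.8 edge x,y,z 40.646774947176645 -37.24434758330797 143.67110389149855 F stand 0.06739205775525747 0.6519915828248947 -1.1169696412541559 tilt 0.3288778884993042 floor z at stop here 126.27008942597182 w 15.176433784534352
contact_force: [-2.3, 0.2, 5.3]
t 17.5 edge x,y,z 38.95779493250556 -36.988414449765614 132.6057734557965 F stand 0.280701384579904 -2.27565806662142 5.262805901014766 tilt 0.3313243274558821 floor z at stop here 126.82979950846929 w 15.029481124264834
```

Converted, 5.5 mm / 400 = 0.0138, 5 mm / 400 = 0.0125, -0.01 rad / 1.5708 = -0.0064.

```bash
echo '0 0 0.005 0 0 0;0 0 0.01 -0.0051 0 0;0 0 0.0125 -0.0064 0 0;0 0 0.0138 -0.0064 0 0;0 0 0.0138 -0.0064 0 0' > m.json && python3 drive.py m.json | grep contact; python3 st.py; echo '0 0 0.0018 0 0 0;0 0 0.0025 0 0 0;0 0 0.0025 0 0 0' > m.json && python3 drive.py m.json | grep contact; python3 st.py
```

```text
contact_force: [-1.0, 1.7, 9.0]
t 18.0 edge x,y,z 39.41976299653189 -36.61821791161435 128.15668723050737 F stand -1.4478863151665444 -1.3842542406805003 9.041627972203562 tilt 0.32522537955022734 floor z at stop here 126.67670818649901 w 15.235922253171008
contact_force: [-1.2, 2.0, 8.2]
t 18.3 edge x,y,z 39.066405714911525 -36.60321978429491 127.3235565469063 F stand -1.6534488189167318 -1.582789363998643 8.18050338395199 tilt 0.32533107231648933 floor z at stop here 126.79380704588684 w 15.206444475802748
```

Converted, 0.8 mm / 400 = 0.002.

```bash
echo '0 0 0.002 0 0 0;0 0 0.002 0 0 0;0 0 0.002 0 0 0' > m.json && python3 drive.py m.json | grep contact; python3 st.py; echo '0 0 0.0015 0 0 0;0 0 0.0015 0 0 0;0 0 0.0015 0 0 0' > m.json && python3 drive.py m.json | grep contact; python3 st.py
```

```text
contact_force: [-1.3, 2.2, 8.4]
t 18.6 edge x,y,z 38.97470154225073 -36.552894470585606 126.64817412629581 F stand -1.8021780444211242 -1.7814452967134533 8.386388808379621 tilt 0.32543146909774245 floor z at stop here 126.82419683712148 w 15.003232644505479
contact_force: [-2.1, 1.8, 9.1]
t 18.9 edge x,y,z 38.92104813885007 -36.48795386711693 126.17346669803152 F stand -1.299063381112431 -2.4281726656190026 9.134807581258748 tilt 0.32544225560872014 floor z at stop here 126.84197700656267 w 15.451719201708634
```

Converted, 0.5 mm / 400 = 0.0013.

```bash
echo '0 0 0.0013 0 0 0;0 0 0.0013 0 0 0;0 0 0.0013 0 0 0' > m.json && python3 drive.py m.json | grep contact; python3 st.py
```

```text
contact_force: [-2.7, 1.2, 11.3]
t 19.2 edge x,y,z 38.883000179846974 -36.427186614137725 126.12678948579287 F stand -0.5756956111973134 -2.9176629793909257 11.300533199038556 tilt 0.32554710217909044 floor z at stop here 126.85458569706671 w 15.3026744273144
```

Converted, 54 mm / 400 = 0.135, 49 mm / 400 = 0.1225.

```bash
echo '0 0.01 0 0 0 0;-0.0003 0.0225 -0.0003 0 0 0;-0.0005 0.035 -0.0003 0 0 0;-0.0008 0.0475 -0.0005 0 0 0;-0.001 0.06 -0.0005 0 0 0;-0.0013 0.0725 -0.0005 0 0 0;-0.0015 0.085 -0.0008 0 0 0;-0.0018 0.0975 -0.0008 0 0 0;-0.002 0.11 -0.0008 0 0 0;-0.0023 0.1225 -0.0008 0 0 0;-0.0025 0.135 -0.001 0 0 0' > m.json && python3 drive.py m.json | grep contact; python3 st.py; echo '-0.0003 0.0125 0 0 0 0;-0.0005 0.025 0 0 0 0;-0.0008 0.0375 -0.0003 0 0 0;-0.001 0.05 -0.0003 0 0 0;-0.0013 0.0625 -0.0003 0 0 0;-0.0015 0.075 -0.0005 0 0 0;-0.0018 0.0875 -0.0005 0 0 0;-0.002 0.1 -0.0005 0 0 0;-0.0023 0.1125 -0.0005 0 0 0;-0.0025 0.125 -0.0008 0 0 0' > m.json && python3 drive.py m.json | grep contact; python3 st.py
```

```text
contact_force: [0.1, 0.7, 8.9]
t 20.3 edge x,y,z 90.68211238625115 -34.63792605846564 108.91264395258362 F stand -0.7402493849564099 -0.10466107036679168 8.938655172352439 tilt 0.3248008601205851 floor z at stop here 109.68890871184304 w 15.500882191328886
contact_force: [-0.4, 0.4, 6.0]
t 21.3 edge x,y,z 138.4365296227194 -33.995846545793654 92.93931959367232 F stand -0.28249518830447345 -0.5080780069981543 5.990280911113067 tilt 0.32418128567494137 floor z at stop here 93.86360078701989 w 15.37848088468708
```

Converted, 64 mm / 400 = 0.16, 63 mm / 400 = 0.1575.

```bash
echo '-0.0003 0.0125 0.0005 0 0 0;-0.0005 0.025 0.0005 0 0 0;-0.0008 0.0375 0.0005 0 0 0;-0.001 0.05 0.0005 0 0 0;-0.0013 0.0625 0.0005 0 0 0;-0.0015 0.075 0.0005 0 0 0;-0.0018 0.0875 0.0003 0 0 0;-0.002 0.1 0.0003 0 0 0;-0.0023 0.1125 0.0003 0 0 0;-0.0025 0.125 0 0 0 0;-0.0025 0.1375 0 0 0 0;-0.0025 0.15 0 0 0 0;-0.0025 0.1575 0 0 0 0;-0.0025 0.16 0 0 0 0;-0.0025 0.16 0 0 0 0' > m.json && python3 drive.py m.json | grep contact; python3 st.py; python3 see.py 8
```

```text
contact_force: [-0.0, -0.1, 6.1]
t 22.8 edge x,y,z 199.43176874911873 -32.663916972641026 72.40622013342566 F stand 0.07124566715176357 -0.019893688128673936 6.1225469348834265 tilt 0.3234882038687371 floor z at stop here 73.65042477141245 w 15.35879471993561
```

View pics/mix8.png

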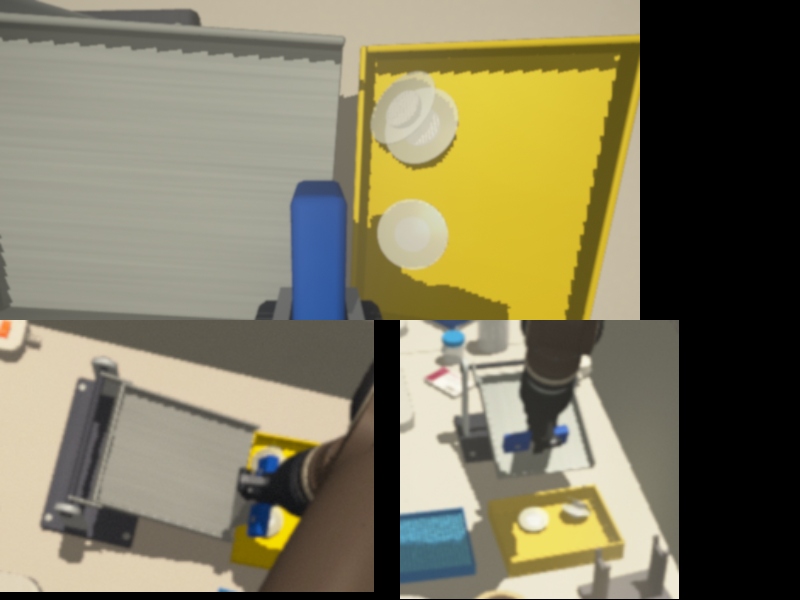

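All three eyes are now in the tub, with eye_a at (413,233) in the composite picture. The tray is empty. I'll ease off the tray and return to the rack.

Converted, -120 mm / 400 = -0.3, -111 mm / 400 = -0.2775.

```bash
echo '0 -0.0075 -0.0225 0 0 0;0 -0.0175 -0.0525 0 0 0;0 -0.0275 -0.0825 0 0 0;0 -0.0375 -0.1125 0 0 0;0 -0.0475 -0.1425 0 0 0;0 -0.0575 -0.1725 0 0 0;0 -0.0725 -0.2175 0 0 0;0 -0.0925 -0.2775 0 0 0;0 -0.1 -0.3 0 0 0;0 -0.1 -0.3 0 0 0' > m.json && python3 drive.py m.json | grep contact
cat > go.py <<'E'
from h import *;import sys
from station import robot, viewer, read_state
np.set_printoptions(precision=4,suppress=True)
s=read_state();T=R(s["tool_rot"]);tgt=np.float64(sys.argv[1:4])
print("shift",T.T@(tgt-s["tool_pos"]),"turn",cv2.Rodrigues(T.T@R([3.135,-.186,.002]))[0].ravel(),s["tool_pos"],s["joint_pos"])
E
python3 st.py; python3 go.py 474.5 -365.4 262
```

```text
contact_force: [0.1, -1.0, -2.4]
t 23.95 edge x,y,z 200.13935513046306 -32.900916274108305 199.32366814592322 F stand 1.000460961309966 0.2862271191687569 -2.3593344250078583 tilt 0.3212056447452132 floor z at stop here 73.41593814135398 w 14.944115770837719
shift [ 82.6406 198.4416 -56.6678] turn [-0.322  -0.0115 -0.0644] [ 430.8764 -147.5894  270.6774] [-0.5248  0.0673 -0.0536  1.5585  0.3029  2.7835]
```

Converted, 198.4 mm / 400 = 0.496, 187 mm / 400 = 0.4675, -0.322 rad / 1.5708 = -0.205.

```bash
echo '0.025 0.0625 -0.0175 -0.0318 0 -0.0064;0.0625 0.15 -0.0425 -0.0764 -0.0025 -0.0159;0.1 0.2375 -0.0675 -0.1273 -0.0045 -0.0255;0.1375 0.325 -0.0925 -0.1719 -0.0064 -0.035;0.17 0.4075 -0.115 -0.205 -0.0073 -0.041;0.195 0.4675 -0.1325 -0.205 -0.0073 -0.041;0.2065 0.496 -0.1418 -0.205 -0.0073 -0.041;0.2065 0.496 -0.1418 -0.205 -0.0073 -0.041;0.2065 0.496 -0.1418 -0.205 -0.0073 -0.041;0.2065 0.496 -0.1418 -0.205 -0.0073 -0.041' > m.json && python3 drive.py m.json | grep contact; python3 go.py 474.5 -365.4 110
```

```text
contact_force: [0.4, -0.4, -0.4]
shift [  1.2443   1.2311 150.3707] turn [-0.0015  0.0026  0.0005] [ 473.5881 -364.129   260.3728] [-0.6554  0.2711  0.2025  1.5035 -0.0002  2.6043]
```

Converted, 150 mm / 400 = 0.375, 142 mm / 400 = 0.355, 0.0026 rad / 1.5708 = 0.0017.

```bash
echo '0.003 0.003 0.0625 0 0.0017 0;0.003 0.003 0.15 0 0.0017 0;0.003 0.003 0.2375 0 0.0017 0;0.003 0.003 0.3125 0 0.0017 0;0.003 0.003 0.355 0 0.0017 0;0.003 0.003 0.375 0 0.0017 0;0.003 0.003 0.375 0 0.0017 0;0.003 0.003 0.375 0 0.0017 0' > m.json && python3 drive.py m.json | grep contact; python3 go.py 474.5 -365.4 88.5
python3 - <<'E'
from h import *
w=grab("wrist")["wrist"]
print([cv2.minAreaRect(c) for c in mask(w,(108,120,60),(128,255,255))][:2])
E
```

```text
contact_force: [-0.9, 0.2, -0.7]
shift [-0.8846 -0.9121 23.1299] turn [-0.0002 -0.0017  0.0003] [ 475.204  -366.3827  111.6332] [-0.6572  0.2881 -0.1015  1.1783  0.0008  2.6026]
[((318.5, 305.5), (245.0, 53.0), 90.0)]
```

Converted, 22 mm / 400 = 0.055, 20 mm / 400 = 0.05, -0.0017 rad / 1.5708 = -0.0011.

```bash
echo '-0.002 -0.0023 0.015 0 -0.0011 0;-0.002 -0.0023 0.03 0 -0.0011 0;-0.002 -0.0023 0.0425 0 -0.0011 0;-0.002 -0.0023 0.05 0 -0.0011 0;-0.002 -0.0023 0.055 0 -0.0011 0;-0.002 -0.0023 0.055 0 -0.0011 0;-0.002 -0.0023 0.055 0 -0.0011 0' > m.json && python3 drive.py m.json; python3 go.py 474.5 -365.4 87.2
```

```text
time: 26.5
tool_pos: [474.1, -365.4, 88.4]
tool_rot: [3.136, -0.186, -0.0]
contact_force: [0.0, 0.5, -1.0]
width: 15.2
gripper_force: 58.8
shift [ 0.402  -0.0976  1.1777] turn [-0.0009  0.0014 -0.0001] [ 474.0894 -365.4493   88.3777] [-0.6567  0.2983 -0.1399  1.1326 -0.0001  2.6036]
```

Converted, 1.2 mm / 400 = 0.003, 0.6 mm / 400 = 0.0015.

```bash
echo '0.0008 0 0.0015 0 0 0;0.0008 0 0.003 0 0 0;0.0008 0 0.003 0 0 0;0.0008 0 0.003 0 0 0' > m.json && python3 drive.py m.json; python3 go.py 474.5 -365.4 86.5
```

```text
time: 26.9
tool_pos: [474.4, -365.5, 87.2]
tool_rot: [3.136, -0.186, 0.0]
contact_force: [-0.2, -0.3, -0.8]
width: 15.2
gripper_force: 58.9
shift [ 0.0642 -0.0652  0.7261] turn [-0.0009  0.0013 -0.    ] [ 474.4285 -365.457    87.2262] [-0.6563  0.2992 -0.1413  1.1302 -0.0001  2.6038]
```

Converted, 0.7 mm / 400 = 0.0018.

```bash
for i in 1; do echo '0 0 0.0018 0 0 0;0 0 0.0018 0 0 0;0 0 0.0018 0 0 0' > m.json && python3 drive.py m.json | grep -E "contact|tool_pos"; done; echo '0 0 0.0018 0 0 0;0 0 0.0018 0 0 0;0 0 0.0018 0 0 0' > m.json && python3 drive.py m.json | grep -E "contact|tool_pos"
```

```text
tool_pos: [474.4, -365.5, 87.1]
contact_force: [-1.3, 1.1, 6.1]
tool_pos: [474.5, -365.5, 87.2]
contact_force: [-3.1, 2.9, 8.9]
```

Seated on the posts. I'll release slowly and rise clear.

```bash
echo '0 0 -0.002 0 0 0;0 0 -0.002 0 0 0;0 0 -0.002 0 0 0;0 0 -0.002 0 0 0;0 0 -0.002 0 0 0;0 0 -0.002 0 0 0;0 0 -0.002 0 0 0;0 0 -0.002 0 0 0' > m.json && python3 drive.py m.json 60 | grep -E "contact|width"; echo '0 0 -0.025 0 0 0;0 0 -0.075 0 0 0;0 0 -0.15 0 0 0;0 0 -0.2375 0 0 0;-0.025 0 -0.3125 0 0 0;-0.1 0 -0.4 0 0 0;-0.2 0 -0.4375 0 0 0;-0.2 0 -0.45 0 0 0;-0.2 0 -0.45 0 0 0;-0.2 0 -0.45 0 0 0;-0.2 0 -0.45 0 0 0' > m.json && python3 drive.py m.json
python3 - <<'E'
from h import *;import pickle
d=grab("wrist","top","scene");pickle.dump(d,open("im9.pkl","wb"))
t0=pickle.load(open("im0.pkl","rb"))["top"];a=pickle.load(open("im1.pkl","rb"))["wrist"];w=d["wrist"]
for n,im in(("was",a),("now",w)):
    for lo,hi,k in (((108,120,60),(128,255,255),"bar"),((22,150,90),(34,255,255),"tub")):
        c=[c for c in mask(im,lo,hi,1500)]
        if not c: continue
        q=cv2.boxPoints(cv2.minAreaRect(c[0]));z=121 if k=="bar" else 34
        P=np.array([plane(im,x,z) for x in q]);P=P[P[:,0].argsort()];v=P[2:].mean(0)-P[:2].mean(0)
        print(n,k,P.mean(0).round(1),"yaw",np.arctan2(v[1],v[0]).round(3),"len",np.linalg.norm(v).round(1))
df=cv2.absdiff(cv2.GaussianBlur(t0["color"],(5,5),0),cv2.GaussianBlur(d["top"]["color"],(5,5),0)).max(2)
cs=cv2.findContours((df>40).astype(np.uint8),cv2.RETR_EXTERNAL,cv2.CHAIN_APPROX_SIMPLE)[0]
print([cv2.boundingRect(c) for c in cs if cv2.contourArea(c)>25])
E
```

```text
contact_force: [0.5, -0.5, 0.0]
width: 60.0
time: 29.4
tool_pos: [395.4, -355.8, 265.5]
tool_rot: [-3.135, 0.185, 0.002]
contact_force: [0.0, -0.5, 0.3]
width: 59.9
gripper_force: 0.0
was bar [ 474.5 -366.   121. ] yaw -0.119 len 96.3
was tub [ 442.9 -204.3   34. ] yaw -0.297 len 180.9
now bar [ 474.5 -366.7  121. ] yaw -0.116 len 95.3
now tub [ 441.8 -205.3   34. ] yaw -0.261 len 184.4
[(310, 448, 15, 14), (294, 440, 106, 40), (327, 407, 14, 20), (272, 389, 38, 74), (469, 384, 21, 24), (437, 372, 203, 108), (297, 354, 88, 57), (208, 348, 88, 132), (385, 246, 23, 22), (315, 229, 10, 9), (391, 213, 21, 27), (386, 206, 254, 258), (357, 205, 11, 10), (329, 198, 12, 9), (606, 149, 34, 10), (559, 141, 40, 43), (613, 140, 12, 9)]
```

```bash
python3 -c "
from station import robot, viewer, read_state
print(robot.close_job())"
```

```text
the job is handed in; nothing more can be done
None
```

All three eyes are in the yellow tub, the scraper is back in its rack, the final overhead image shows the tray level with nothing else moved, and I handed the job in at about 29.5 s without seeing a verdict.

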